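# Nudge the amber filter into its seat and swing the clip over it

## Task

Push the amber filter disc across the aluminium loading plate, without picking it up, until it drops into the round recess and lies flat and flush. Then push the red retaining clip round by its post until it stops over the seated filter. Leave the blue filter and everything else where they are, and finish clear of everything.

Things in the scene. Friction and masses are not known exactly. Their poses are not given: they have to be found in the camera images.
- stage: Bare aluminium filter-loading plate fixed flat on the green table: 150 mm along its x, 310 mm along its y, 30 mm high. Origin: centre of its underside; z up, so its flat top (the deck) is at +30 mm. It has no fence round its edge.
- seat (a point): Centre of the floor of the round recess in the plate's deck (at x -20, y 0 mm in the plate's frame; axes as the plate's). The recess is 54 mm across and 10 mm deep with a dark floor; its mouth is 10 mm above this point.
- amber_filter: Loose optical filter: flat disc 50 mm across, 10 mm thick, about 60 g, black rim with an amber-orange window. Origin: centre of its underside. It starts lying on the deck 78 to 105 mm to one side (plate's +y or -y) of the recess, the blue filter on the other side. It slides easily when pushed at its edge; in the recess its top is level with the deck.
- blue_filter: Same disc with a blue window; it is to stay where it lies. Origin: centre of its underside.
- clip (a joint): Angle (rad) of the red retaining clip, a flat arm 64 mm long and 18 mm wide turning about a vertical pivot on the plate. 0: the arm points along the plate's +y (parked); it grows as the arm turns anticlockwise seen from above; pi/2 (1.57): its stop, the arm pointing along the plate's -x with its tip over the rim of the recess. It starts between 0 and 0.25, and stays where it is left; about 1 N at the post moves it.
- clip_pivot (a point): The clip's pivot axis, at the top of the arm, 38 mm above the table (x +55, y 0 mm in the plate's frame). The arm's underside is 4 mm and its top 8 mm above the deck.
- clip_knob (a point): Middle of the clip's upright red post: 14 mm across, 28 mm tall, standing on the arm 50 mm from the pivot, from 8 to 36 mm above the deck; this point is 22 mm above the deck.
- marker: Black marker pen lying on the table in front of the plate (robot side), 105 x 13 x 13 mm, along its x. Origin: underside, middle. A bystander.
- bottle: Clear bottle with white cap, 60 mm across, 150 mm tall, right of the plate. Origin: underside. A bystander.
- tube_rack: Green tube rack, 100 x 210 mm, 38 mm tall with its tubes, left of the plate. Origin: underside. A bystander.
- tip_box: Blue box with pale lid, 85 x 120 mm, 72 mm tall, at the right. Origin: underside. A bystander.
- plate_cases: Two stacked pale-blue flat cases, 90 x 90 mm, 37 mm tall, at the left. Origin: underside. A bystander.
Not all that is in view belongs to the job. What is shaped like the amber_filter but pink or turquoise is not meant.

How it is judged:
By the outcome, as a careful person would: the job done as asked, in the order asked, and still so for the second after the job is handed in, with the robot touching nothing.
It also fails if it takes over 51 s, if anything falls off the work surface, if the arm or the gripper's body presses on something with over 40 N, if the wrist force passes 120 N, or if a joint passes its speed limit or range.

## Robot

A 6-joint arm with a two-finger parallel gripper is mounted at the origin on the work surface. World frame = base frame: x ahead of the robot, y to its left, z up, the work surface at z = 0. Lengths are in m, angles in rad, forces in N, time in s.
With the tool pointing down it reaches from about 0.35 to 0.85 m from the base axis. Payload 8.1 kg.
Tool frame: the origin (TCP) lies at the very end of the fingers, on their centre line; the grasp point (between the pads) lies 19 mm behind it (robot.tcp_to_grasp is the distance from the TCP to the grasp point, in m); x points along the fingers, y is the direction in which the jaws open and shut, and the axes are right-handed (so a half turn about x gives the same grasp; the last joint's range is limited). The gripper opens to 93 mm and grips with 3 to 60 N. Pads are 15 mm wide; open, the fingers measure 128 mm over their backs; the gripper's body (75 mm by 188 mm) begins 65 mm behind the grasp point.
Start: joints at [-1.309, 0.13, 1.488, -0, 1.523, -0.085], TCP at [0.204, -0.564, 0.219] pointing down, gripper open.
Joint ranges: [-2.96, 2.96], [-0.89, 2.26], [0.02, 2.5], [-1.34, 4.48], [0, 2.73], [-2.66, 2.66]. Speed limits (rad/s): [2.39, 2.39, 2.79, 3.14, 3.14, 3.14].

## Interface

Orientations are given as a rotation vector (axis times angle).
In Python, from station import robot, vision gives the robot as it stands.
- The arm moves only by the tool jog_arm, never from a script. Its argument "plan" is text: rows parted by semicolons, each of 7 numbers parted by spaces: the shift along the world's x, y, z in m, then the turn, a rotation vector about the world's x, y, z in rad, then the opening, from -1 (shut) to 1 (fully open). In form: dx dy dz wx wy wz grip; .... A call has 1 to 20 rows; each row shifts and turns the commanded pose from where the row before left it; what a row does not reach is not made up. A row lasts 1/12 s, in which the tool goes at most 41.7 mm and 7.16 degrees, less where a joint would pass 70% of its speed; a pose out of reach is approached as far as the arm can. A call is refused whole if a number of a shift passes 0.0417 or a number of a turn 0.125, either way. A call with a gripper value outside its range is refused whole. The fingers move at their own pace and stop on an object; the grip force is fixed at half the most. Time passes only in rows, so rows that do not move let the fingers close. It gives the time, the measured TCP pose, the force and the opening at its end, in the units of the state.
- robot.observe(): the state, without advancing time (a new reading comes with each control period).
- vision.capture(name): name is "side" or "top" or "wrist"; returns the picture (480x640x3 uint8, blue, green, red); there is no depth.
- vision.get_calibration(name): a dict with "mtx" (3x3 intrinsics, pixels), "rvec" (rotation vector, rad) and "tvec" (3), from world to camera coordinates, as OpenCV has them; the wrist camera has in their place "T_tool_cam" (4x4, takes a point from camera to tool coordinates, whose origin is the TCP and whose axes are the tool frame's). Camera axes: x right, y down, z forward; pixel columns grow to the right and rows downward; lengths in m; the calibration is good to about 2 mm. A picture is of the moment at which its call begins: read the wrist's pose just before it. get_calibration takes no time and is no camera call.
- robot.hand_in(): hands the job in, once; it reports no verdict.
The state is a dict: "time": time; "q": joint angles; "qvel": joint speeds; "joint_efforts": joint torques, N m; "tcp_pos": TCP position; "eef_rot": TCP orientation; "contact_force": force on the tool from outside, world axes, zero at the start; "moment": the same for the moment, N m; "width": opening from 0.0 (shut) to 1.0 (fully open).
Only numpy, scipy, OpenCV 4.12 (cv2) and the standard library are available. Lean on these libraries where they do the work, as an engineer would, in place of code of your own. Each camera call takes 0.05 s, during which the arm holds its last target.

## Working session

There is one attempt and no reset: what is moved stays moved. The work goes in short steps, Python scripts to look and compute and a tool call to move; the robot and the scene stay as the last step left them, time stands still between calls to the robot, and variables do not carry over. Pictures are saved under pics/ and viewed, and the job is handed in when it is done.

Besides the shell and the picture viewer there is one more tool, called as name(argument=value, ...) on one line, values as JSON. jog_arm: Moves the arm, as the interface text tells. Its arguments: {"type":"object","properties":{"plan":{"type":"string"}},"required":["plan"]}

```bash
mkdir -p pics; ls
python3 - <<'E'
from station import robot, vision
import cv2
s=robot.observe();print(s)
for n in ("top","side"):
    im=vision.capture(n);cv2.imwrite(f"pics/{n}0.png",im);print(n,vision.get_calibration(n))
print(vision.get_calibration("wrist"))
E
```

```text
pics
{'time': 0.0, 'q': array([-1.30937886e+00,  1.31139313e-01,  1.48924548e+00,  2.02008501e-05,
        1.52298296e+00, -8.53905962e-02]), 'qvel': array([-0.00042711, -0.00095211,  0.00083913, -0.00090109,  0.00134572,
       -0.00059186]), 'joint_efforts': array([ 2.46352756e-03, -5.59833956e+01, -4.91762424e+01,  7.72557990e-02,
        3.50545195e-02, -1.43649995e-04]), 'tcp_pos': array([ 0.20383005, -0.56373441,  0.21761905]), 'eef_rot': array([ 2.03352702,  0.35804988, -2.03380767]), 'contact_force': array([ 0.84656854, -0.23725503,  0.50819146]), 'moment': array([ 0.01968914,  0.02927899, -0.00761901]), 'width': 0.9999782508200584}
top {'mtx': array([[605.23505516,   0.        , 319.75153077],
       [  0.        , 605.23505516, 253.92412276],
       [  0.        ,   0.        ,   1.        ]]), 'rvec': array([ 2.11119219, -2.16957883,  0.12873694]), 'tvec': array([-0.01450275,  0.53659922,  1.37261285])}
side {'mtx': array([[533.13264052,   0.        , 327.92592037],
       [  0.        , 533.13264052, 243.40298167],
       [  0.        ,   0.        ,   1.        ]]), 'rvec': array([ 0.25584163, -2.70444322,  1.36300274]), 'tvec': array([0.50934723, 0.1263258 , 1.45738817])}
{'mtx': array([[390.01467197,   0.        , 315.91332631],
       [  0.        , 390.01467197, 238.2048328 ],
       [  0.        ,   0.        ,   1.        ]]), 'T_tool_cam': array([[ 7.72904972e-04, -2.72071743e-01,  9.62276659e-01,
        -1.64971576e-01],
       [ 9.99999135e-01, -8.13862943e-04, -1.03331345e-03,
        -6.65516079e-04],
       [ 1.06429670e-03,  9.62276626e-01,  2.72070879e-01,
        -7.73241468e-02],
       [ 0.00000000e+00,  0.00000000e+00,  0.00000000e+00,
         1.00000000e+00]])}
```

View pics/top0.png

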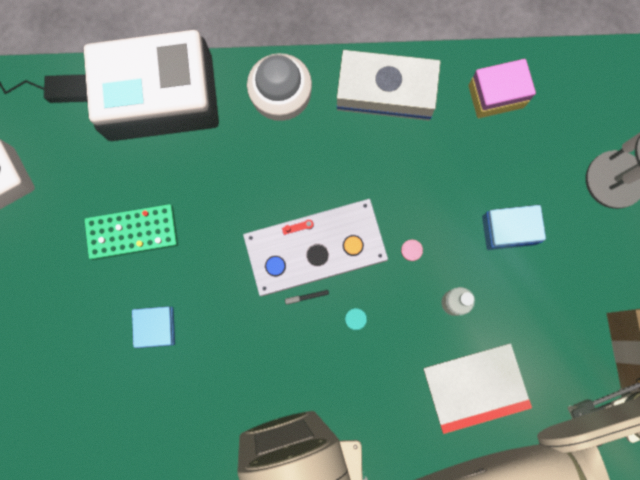

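View pics/side0.png

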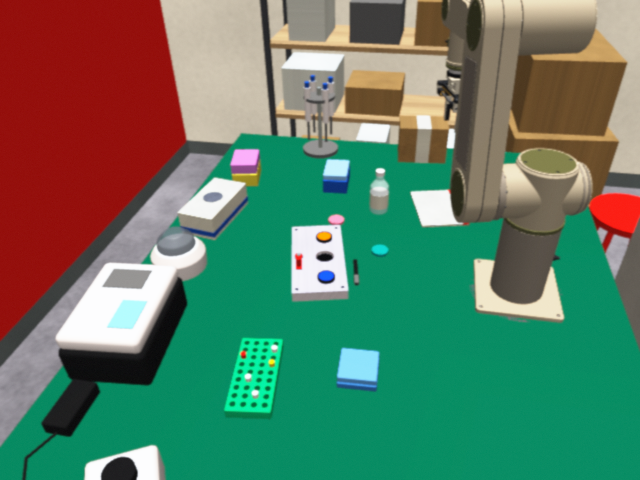

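```bash
cat > h.py <<'E'
import numpy as np, cv2
from station import robot, vision
from scipy.spatial.transform import Rotation as R
def cam(name,s=None):
    c=vision.get_calibration(name); K=c["mtx"]
    if name=="wrist":
        s=s or robot.observe(); T=np.eye(4);T[:3,:3]=R.from_rotvec(s["eef_rot"]).as_matrix();T[:3,3]=s["tcp_pos"]
        T=T@c["T_tool_cam"]; return K,T[:3,:3],T[:3,3]
    Rm=R.from_rotvec(np.ravel(c["rvec"])).as_matrix().T
    return K,Rm,-Rm@np.ravel(c["tvec"])
def ray(C,uv,z):
    K,Rm,o=C; d=Rm@np.linalg.solve(K,[uv[0],uv[1],1]); return o+d*(z-o[2])/d[2]
def proj(C,p):
    K,Rm,o=C; q=K@(Rm.T@(np.array(p)-o)); return q[:2]/q[2]
def blobs(m,amin=30):
    n,l,st,c=cv2.connectedComponentsWithStats(m.astype(np.uint8))
    return [(tuple(c[i].round(2)),int(st[i,4]),l==i) for i in range(1,n) if st[i,4]>amin]
E
python3 - <<'E'
from h import *
im=cv2.imread("pics/top0.png");C=cam("top")
hsv=cv2.cvtColor(im,cv2.COLOR_BGR2HSV);H,S,V=cv2.split(hsv)
roi=np.zeros_like(H,bool);roi[190:300,235:395]=True
for n,m,z in [("amber",(H>8)&(H<25)&(S>130)&(V>120),.04),("blue",(H>105)&(H<130)&(S>150),.04),("red",((H<6)|(H>174))&(S>120),.038),("black",(V<60),.03)]:
    for c,a,_ in blobs(m&roi,15): print(n,c,a,ray(C,c,z).round(4))
m=((S<60)&(V>110)&roi).astype(np.uint8)
m=cv2.morphologyEx(m,cv2.MORPH_CLOSE,np.ones((25,25)))
c=max(cv2.findContours(m,0,2)[0],key=cv2.contourArea)
b=cv2.boxPoints(cv2.minAreaRect(c));print([(p.round(1),ray(C,p,.03).round(4)) for p in b])
cv2.imwrite("pics/topc.png",cv2.resize(im[190:300,235:435],None,fx=4,fy=4,interpolation=cv2.INTER_CUBIC))
E
```

```text
amber (np.float64(352.82), np.float64(244.93)) 245 [ 0.5545 -0.1067  0.04  ]
blue (np.float64(274.68), np.float64(265.54)) 216 [0.5114 0.0762 0.04  ]
red (np.float64(295.33), np.float64(227.46)) 160 [0.6001 0.0265 0.038 ]
[(array([241.6, 233.6], dtype=float32), array([0.5906, 0.1541, 0.03  ])), (array([370.5, 197.4], dtype=float32), array([ 0.6687, -0.1527,  0.03  ])), (array([391.8, 272.9], dtype=float32), array([ 0.4876, -0.1952,  0.03  ])), (array([262.8, 309.2], dtype=float32), array([0.4116, 0.1062, 0.03  ]))]
```

View pics/topc.png

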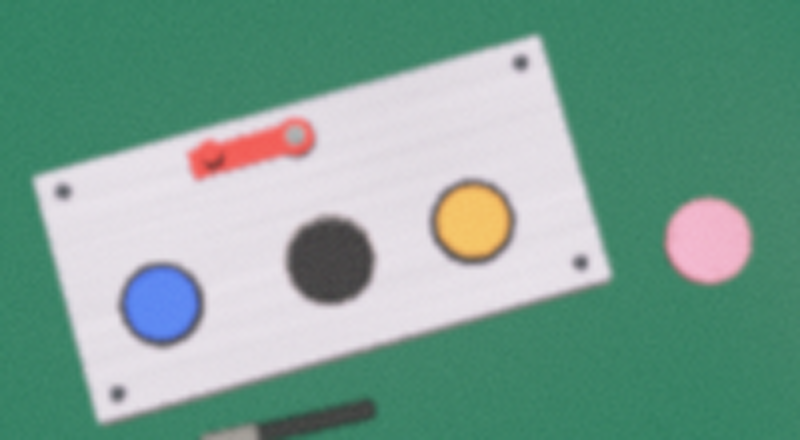

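Run:
```python
from h import *
C=cam("top");f=lambda x,y,z:ray(C,(235+(x+.5)/4-.5,190+(y+.5)/4-.5),z)
s=[f(63,191,.03),f(520,63,.03),f(580,263,.03),f(118,394,.03)]
print(np.round(s,4))
yv=(s[0]-s[1])+(s[3]-s[2]);print("plate y ang",np.degrees(np.arctan2(yv[1],yv[0])), "centre",np.mean(s,0))
seat=f(331,260,.03);piv=f(296,134,.038);am=f(473,221,.04);print("seat",seat,"piv",piv,"amber",am)
d=seat-am;print("push",d,np.hypot(*d[:2]),np.degrees(np.arctan2(d[1],d[0])))
print(np.degrees(np.arctan2(*(piv-seat)[1::-1])),np.hypot(*(piv-seat)[:2]))
o=robot.observe();print(R.from_rotvec(o["eef_rot"]).as_matrix().round(3))
```

```text
[[ 0.5811  0.1334  0.03  ]
 [ 0.6498 -0.1381  0.03  ]
 [ 0.5296 -0.1687  0.03  ]
 [ 0.4604  0.1025  0.03  ]]
plate y ang 104.26076472249055 centre [ 0.55519902 -0.01772927  0.03      ]
seat [ 0.53550685 -0.0234052   0.03      ] piv [ 0.60954311 -0.00494076  0.038     ] amber [ 0.55463843 -0.10678224  0.04      ]
push [-0.01913158  0.08337704 -0.01      ] 0.08554383867263665 102.92330122901036
14.003733004813824 0.07630401839465359
[[-0.     0.34  -0.94 ]
 [ 0.002 -0.94  -0.34 ]
 [-1.    -0.002 -0.   ]]
```

jog_arm(plan="0.009 0.013 0 0 0 0.04 1;0.017 0.025 0 0 0 0.075 1;0.018 0.027 0 0 0 0.078 1;0.018 0.027 0 0 0 0.078 1;0.018 0.027 0 0 0 0.078 1;0.018 0.027 0 0 0 0.078 1;0.018 0.027 0 0 0 0.078 1;0.018 0.027 0 0 0 0.078 1;0.018 0.027 0 0 0 0.078 1;0.018 0.027 0 0 0 0.078 1;0.018 0.027 0 0 0 0.078 1;0.018 0.027 0 0 0 0.078 1;0.018 0.027 0 0 0 0.078 1;0.018 0.027 0 0 0 0.078 1;0.018 0.027 0 0 0 0.078 1;0.018 0.027 0 0 0 0.078 1;0.018 0.027 0 0 0 0.078 1;0.018 0.027 0 0 0 0.078 1;0.018 0.027 0 0 0 0.078 1;0.009 0.013 0 0 0 0.04 1")

```text
time: 1.77
tcp_pos: [0.546, -0.0511, 0.2181]
eef_rot: [1.014, 1.323, -1.013]
contact_force: [0.3, 0.6, 0.4]
width: 0.997
```

jog_arm(plan="0 0 0 0 0 0 0;0 0 0 0 0 0 0;0 0 0 0 0 0 0;0 0 0 0 0 0 0")

```text
time: 2.1
tcp_pos: [0.5444, -0.0552, 0.2185]
eef_rot: [1.019, 1.319, -1.02]
contact_force: [-0.7, -0.1, 0.2]
width: 0.762
```

Run:
```python
from h import *
o=robot.observe();np.save("w1.npy",np.r_[o["tcp_pos"],o["eef_rot"]])
im=vision.capture("wrist");cv2.imwrite("pics/w1.png",im)
print(o["time"],o["tcp_pos"],R.from_rotvec(o["eef_rot"]).as_matrix().round(3),o["q"],o["width"],o["contact_force"])
```

```text
2.1 [ 0.54440894 -0.05523595  0.21846103] [[-0.     0.968  0.252]
 [-0.     0.252 -0.968]
 [-1.    -0.001  0.   ]] [-1.94583480e-01 -1.16694380e-02  1.63624295e+00 -3.39035645e-04
  1.51746023e+00 -4.49649127e-01] 0.7615034432585206 [-0.70547316 -0.12185222  0.23045197]
```

View pics/w1.png

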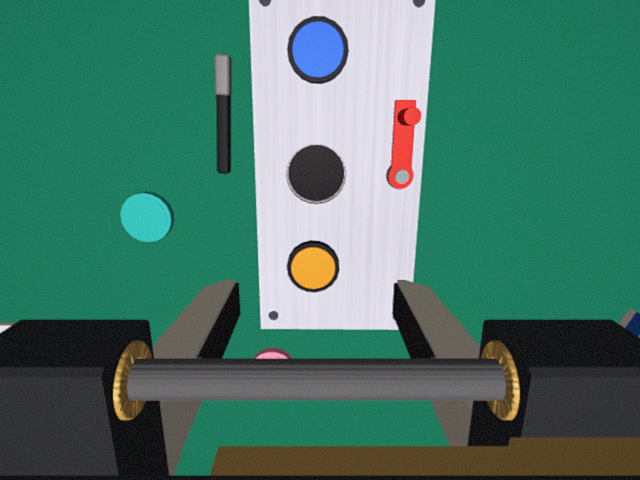

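```bash
cat >> h.py <<'E'
def stw(f):
    a=np.load(f); return dict(tcp_pos=a[:3],eef_rot=a[3:])
def meas(im,C):
    H,S,V=cv2.split(cv2.cvtColor(im,cv2.COLOR_BGR2HSV)); out={}
    M=[("amber",(H>8)&(H<25)&(S>150)&(V>150),.04),("blue",(H>105)&(H<130)&(S>130)&(V>150),.04),("redarm",((H<6)|(H>174))&(S>170)&(V>120),.038),("dark",(V<70)&(S<120),.03)]
    for n,m,z in M:
        for c,a,k in blobs(m,500):
            cs=max(cv2.findContours(k.astype(np.uint8),0,1)[0],key=cv2.contourArea)
            e=cv2.fitEllipse(cv2.convexHull(cs)); ctr=e[0]
            print(n,np.round(c,1),"ell",np.round(e[0],1),np.round(e[1],1),a,ray(C,ctr,z).round(4))
E
python3 - <<'E'
from h import *
im=cv2.imread("pics/w1.png");C=cam("wrist",stw("w1.npy"));meas(im,C)
print("piv",ray(C,(402,177),.038),"knobtop",ray(C,(412,116),.066))
for p in [(265,1),(419,2),(273,315)]: print(ray(C,p,.03))
E
```

```text
amber [312.6 267.6] ell [312.7 267.6] [41.5 43.8] 1450 [ 0.5553 -0.1031  0.04  ]
blue [317.5  48.8] ell [317.5  48.8] [51.2 56.1] 2274 [0.5125 0.0789 0.04  ]
redarm [403.  139.7] ell [402.4 141.3] [38.2 94.3] 1574 [0.6014 0.0273 0.038 ]
dark [317.5  51.3] ell [317.5  49.4] [59.2 66.4] 717 [0.5122 0.0802 0.03  ]
dark [223.3 130.4] ell [223.6 112.7] [ 14.2 163.5] 1015 [0.4463 0.0115 0.03  ]
dark [315.8 172.5] ell [315.9 172.5] [54.2 54.7] 2337 [ 0.5363 -0.018   0.03  ]
dark [132.8 399.8] ell [316.5 477.1] [387.2 700.4] 27613 [ 0.6234 -0.3509  0.03  ]
dark [566.  381.9] ell [552.8 387.1] [160.8 215.2] 15712 [ 0.8349 -0.1727  0.03  ]
piv [ 0.61052219 -0.00191791  0.038     ] knobtop [0.59665112 0.04668632 0.066     ]
[0.46237038 0.10401201 0.03      ]
[0.58237499 0.1344324  0.03      ]
[ 0.53032235 -0.1652035   0.03      ]
```

jog_arm(plan="0.0025 -0.01 0 0 0 -0.03 -0.35;0.005 -0.022 0 0 0 0 -0.35;0.005 -0.022 0 0 0 0 -0.35;0.005 -0.022 0 0 0 0 -0.35;0.004 -0.017 -0.01 0 0 0 -0.35;0.001 -0.006 -0.025 0 0 0 -0.35;0 0 -0.03 0 0 0 -0.35;0 0 -0.03 0 0 0 -0.35;0 0 -0.03 0 0 0 -0.35;0 0 -0.025 0 0 0 -0.35;0 0 -0.012 0 0 0 -0.35;0 0 0 0 0 0 -0.35;0 0 0 0 0 0 -0.35")

```text
time: 3.23
tcp_pos: [0.5673, -0.154, 0.0569]
eef_rot: [1.041, 1.308, -1.042]
contact_force: [0.1, 0.1, 1.2]
width: 0.326
```

Run:
```python
from h import *
o=robot.observe();np.save("w2.npy",np.r_[o["tcp_pos"],o["eef_rot"]])
im=vision.capture("wrist");cv2.imwrite("pics/w2.png",im);cv2.imwrite("pics/t2.png",vision.capture("top")[150:350,200:480].repeat(2,0).repeat(2,1))
print(o["time"],o["tcp_pos"],R.from_rotvec(o["eef_rot"]).as_matrix().round(3),o["width"],o["contact_force"])
meas(im,cam("wrist",stw("w2.npy")))
```

```text
3.2333 [ 0.56725121 -0.15402352  0.05690309] [[-0.001  0.975  0.224]
 [ 0.     0.224 -0.975]
 [-1.    -0.001 -0.   ]] 0.32565102979495725 [0.10049957 0.06001543 1.20788308]
amber [312.  182.4] ell [312.  182.4] [87.4 87.8] 6052 [ 0.5553 -0.1032  0.04  ]
dark [312.8  20.4] ell [312.7  -6.9] [110.1 112.5] 4162 [ 0.5378 -0.0243  0.03  ]
dark [312.1 178.4] ell [312.1 181.3] [103.6 104. ] 2169 [ 0.5554 -0.104   0.03  ]
dark [315.6 348.6] ell [315.9 374.8] [161.6 205. ] 2656 [ 0.5816 -0.2104  0.03  ]
dark [164.8 396.9] ell [317.7 474.7] [284.7 708.6] 22186 [ 0.5985 -0.2793  0.03  ]
dark [483.6 382.3] ell [470.5 381.7] [134.7 343.9] 18232 [ 0.6686 -0.1951  0.03  ]
```

View pics/w2.png

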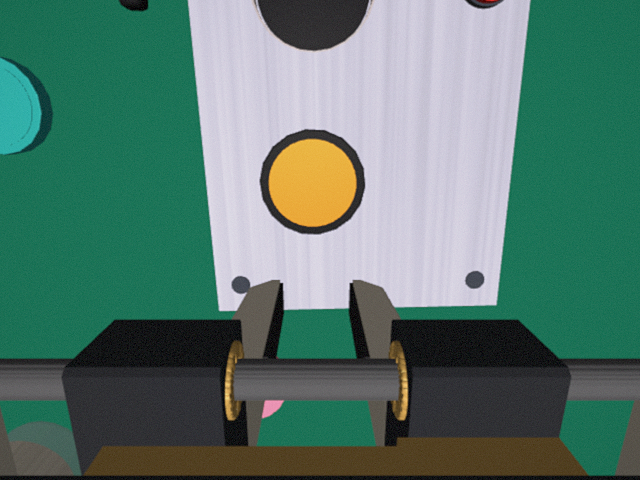

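View pics/t2.png

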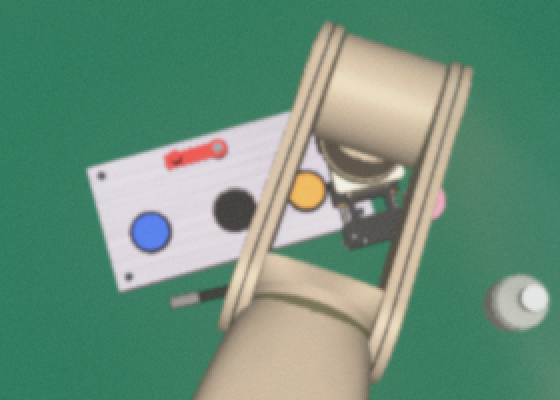

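jog_arm(plan="-0.0005 0 -0.012 0 0 0 -0.35;-0.0004 0 -0.0095 0 0 0 -0.35;0 0 0 0 0 0 -0.35;-0.0013 0.006 0 0 0 0 -0.35;-0.0013 0.006 0 0 0 0 -0.35;-0.0011 0.005 0 0 0 0 -0.35;-0.0009 0.004 0 0 0 0 -0.35;-0.0009 0.004 0 0 0 0 -0.35;-0.0009 0.004 0 0 0 0 -0.35;-0.0009 0.004 0 0 0 0 -0.35;-0.0009 0.004 0 0 0 0 -0.35;-0.0009 0.004 0 0 0 0 -0.35;-0.0009 0.004 0 0 0 0 -0.35;-0.0009 0.004 0 0 0 0 -0.35;-0.0009 0.004 0 0 0 0 -0.35;-0.0009 0.004 0 0 0 0 -0.35;-0.0009 0.004 0 0 0 0 -0.35;-0.0009 0.004 0 0 0 0 -0.35;-0.0009 0.004 0 0 0 0 -0.35;0 0 0 0 0 0 -0.35")

```text
time: 5.0
tcp_pos: [0.5509, -0.0834, 0.035]
eef_rot: [1.04, 1.309, -1.04]
contact_force: [0.1, -0.2, 0.8]
width: 0.324
```

Run:
```python
from h import *
o=robot.observe();np.save("w3.npy",np.r_[o["tcp_pos"],o["eef_rot"]])
im=vision.capture("wrist");cv2.imwrite("pics/w3.png",im)
print(o["time"],o["tcp_pos"],o["width"],o["contact_force"])
meas(im,cam("wrist",stw("w3.npy")))
```

```text
5.0 [ 0.55091022 -0.08343914  0.03503688] 0.3237677260359427 [ 0.11409614 -0.19388318  0.79822427]
amber [316. 242.] ell [316. 242.] [91.8 95.5] 6899 [ 0.5457 -0.0541  0.04  ]
redarm [499.4  93.3] ell [496.8  89.6] [ 79.8 183.1] 6096 [0.6007 0.0214 0.038 ]
redarm [550.7   6.7] ell [552.4  -5.2] [39.8 45.9] 521 [0.6092 0.0569 0.038 ]
dark [123.7  78.2] ell [124.3  69.1] [ 39.9 219.2] 4481 [ 0.4547 -0.0035  0.03  ]
dark [314.2 193.8] ell [316.5 281.6] [173.3 378.4] 13848 [ 0.551  -0.0758  0.03  ]
dark [167.2 396.6] ell [321.2 479.9] [290.9 717.8] 22508 [ 0.5797 -0.1889  0.03  ]
dark [482.7 381.3] ell [475.8 381.9] [136.5 332.2] 18491 [ 0.6417 -0.1107  0.03  ]
```

View pics/w3.png

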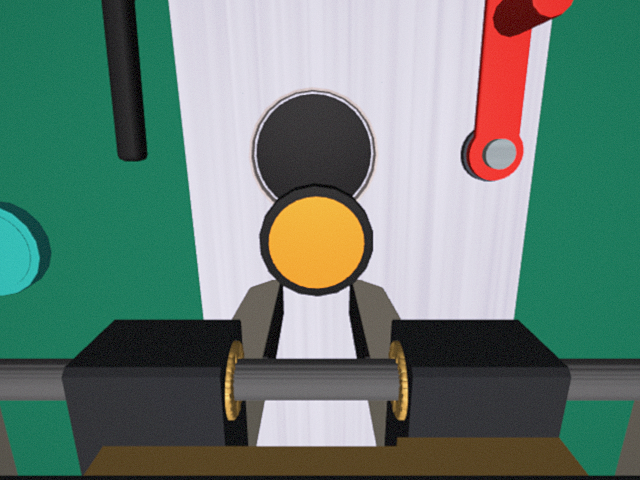

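Run:
```python
from h import *
C=cam("wrist",stw("w3.npy"))
for p in [(252,151),(375,151),(313.5,90),(313.5,151)]: print(ray(C,p,.03))
im=cv2.imread("pics/w3.png");cv2.imwrite("pics/w3c.png",cv2.resize(im[70:310,220:420],None,fx=2.5,fy=2.5))
# predicted mouth for seat candidates
th=np.radians(np.arange(0,360,5))
for c in [(.5366,-.0193),(.537,-.021),(.536,-.018)]:
    P=np.array([proj(C,[c[0]+.027*np.cos(t),c[1]+.027*np.sin(t),.03]) for t in th]);print(c,P.min(0),P.max(0))
```

```text
[ 0.51074818 -0.02375381  0.03      ]
[ 0.56182341 -0.01198845  0.03      ]
[0.53084833 0.0059082  0.03      ]
[ 0.53628447 -0.01787143  0.03      ]
(0.5366, -0.0193) [250.19525263  87.05870951] [376.73789343 216.26778649]
(0.537, -0.021) [250.40127009  91.61116609] [376.58407476 220.08647281]
(0.536, -0.018) [249.3556431   83.38562434] [376.18917796 213.18819279]
```

View pics/w3c.png

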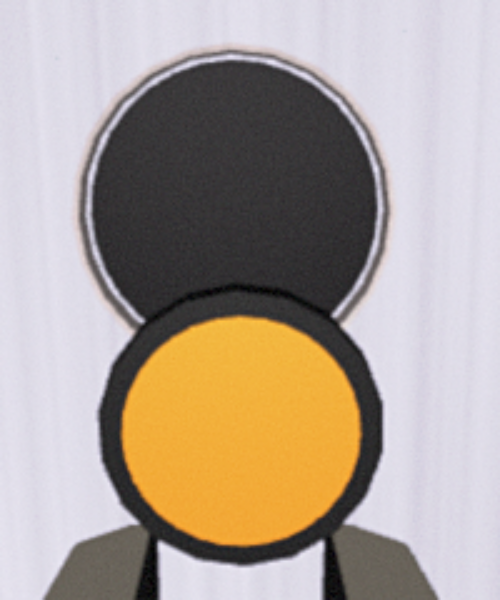

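jog_arm(plan="-0.0008 0.003 0 0 0 0 -0.35;-0.0008 0.003 0 0 0 0 -0.35;-0.0008 0.003 0 0 0 0 -0.35;-0.0008 0.003 0 0 0 0 -0.35;-0.0008 0.003 0 0 0 0 -0.35;-0.0008 0.003 0 0 0 0 -0.35;-0.0008 0.003 0 0 0 0 -0.35;-0.0008 0.003 0 0 0 0 -0.35;-0.0008 0.003 0 0 0 0 -0.35;-0.0006 0.002 0 0 0 0 -0.35;-0.0003 0.001 0 0 0 0 -0.35;0 0 0 0 0 0 -0.35")

```text
time: 6.05
tcp_pos: [0.543, -0.054, 0.0352]
eef_rot: [1.04, 1.308, -1.04]
contact_force: [-0.4, 0.6, -0.4]
width: 0.33
```

Run:
```python
from h import *
o=robot.observe();np.save("w4.npy",np.r_[o["tcp_pos"],o["eef_rot"]])
im=vision.capture("wrist");cv2.imwrite("pics/w4.png",im)
print(o["time"],o["tcp_pos"],o["width"],o["contact_force"])
meas(im,cam("wrist",stw("w4.npy")))
```

```text
6.05 [ 0.54300338 -0.05397758  0.03516218] 0.33017412288396764 [-0.40925713  0.61503521 -0.39501883]
amber [315.8 235.8] ell [315.9 235.8] [93.9 94.2] 6961 [ 0.5372 -0.0221  0.04  ]
blue [311.5   7.4] ell [311.7 -22.3] [82.5 94.4] 1096 [0.5141 0.0713 0.04  ]
redarm [493.6 157.9] ell [496.8 151.6] [ 80.6 199.9] 5958 [0.601  0.0285 0.038 ]
redarm [540.6  97.2] ell [540.6  97.3] [38.8 45.4] 1389 [0.6105 0.0521 0.038 ]
dark [134.8 130. ] ell [134.7 115.2] [ 37.9 250.9] 4519 [0.4526 0.0091 0.03  ]
dark [312.1  18.6] ell [311.4 -34.1] [125.8 141.8] 1635 [0.5124 0.0782 0.03  ]
dark [315.6 215.4] ell [315.9 228.3] [113.9 127.4] 4171 [ 0.537  -0.0213  0.03  ]
dark [315.7 343.7] ell [316.6 369.9] [161.1 194.2] 2247 [ 0.5538 -0.0926  0.03  ]
dark [165.7 396.8] ell [317.  475.1] [286.2 709. ] 22208 [ 0.5688 -0.1569  0.03  ]
dark [483.6 381.9] ell [460.7 381.6] [132.4 366.2] 18382 [ 0.6264 -0.0829  0.03  ]
```

View pics/w4.png

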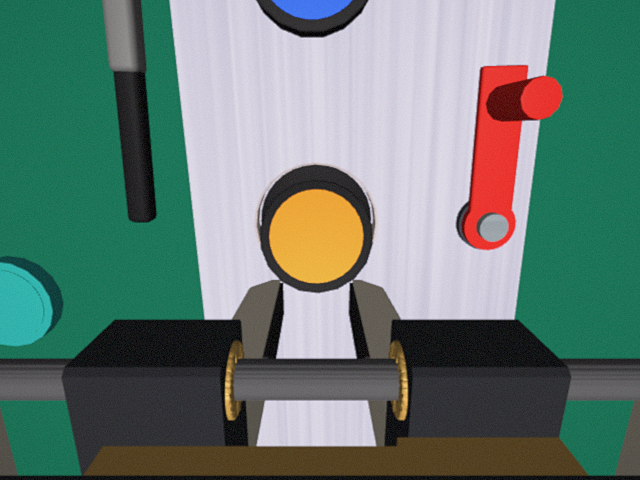

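jog_arm(plan="-0.0003 0.001 0 0 0 0 -0.35;-0.0003 0.001 0 0 0 0 -0.35;-0.0003 0.001 0 0 0 0 -0.35;-0.0003 0.001 0 0 0 0 -0.35;-0.0003 0.001 0 0 0 0 -0.35;0 0 0 0 0 0 -0.35")

```text
time: 6.6
tcp_pos: [0.5415, -0.0491, 0.0351]
eef_rot: [1.04, 1.308, -1.04]
contact_force: [0.0, -0.3, -0.4]
width: 0.329
```

Run:
```python
from h import *
o=robot.observe();np.save("w5.npy",np.r_[o["tcp_pos"],o["eef_rot"]])
im=vision.capture("wrist");cv2.imwrite("pics/w5.png",im)
print(o["time"],o["tcp_pos"],o["width"],o["contact_force"])
meas(im,cam("wrist",stw("w5.npy")))
cv2.imwrite("pics/w5c.png",cv2.resize(im[120:320,200:440],None,fx=3,fy=3))
```

```text
6.6 [ 0.5414852  -0.04909847  0.03512827] 0.329019748628705 [ 0.0238769  -0.29717231 -0.38058334]
amber [315.9 238.2] ell [316.  238.2] [86.7 90.1] 6154 [ 0.5359 -0.0182  0.04  ]
blue [312.6  13.8] ell [312.5 -25.9] [110.5 120.4] 2511 [0.5127 0.0773 0.04  ]
redarm [493.  170.2] ell [496.1 164.6] [ 80.9 194.9] 5806 [0.601  0.0284 0.038 ]
redarm [539.3 113.5] ell [539.3 113.6] [38.5 44.9] 1358 [0.6108 0.0511 0.038 ]
dark [313.1  28.4] ell [312.1 -43.3] [140.2 189.2] 1914 [0.5105 0.0861 0.03  ]
dark [136.9 139.7] ell [136.2 121.8] [ 39.7 255.3] 4479 [0.452  0.0115 0.03  ]
dark [316.7 222.5] ell [316.3 232.6] [109.6 112.5] 3280 [ 0.5361 -0.0183  0.03  ]
dark [315.6 347.4] ell [315.9 347.4] [143.2 165. ] 2641 [ 0.5491 -0.0754  0.03  ]
dark [148.9 392.5] ell [169.4 415.3] [199.8 423.7] 21106 [ 0.4838 -0.1312  0.03  ]
dark [483.4 382.1] ell [475.2 380.8] [137.4 333.4] 18264 [ 0.6318 -0.0759  0.03  ]
dark [485.7 477.3] ell [485. 477.] [ 30.6 310.7] 1102 [ 0.6573 -0.1327  0.03  ]
```

View pics/w5c.png

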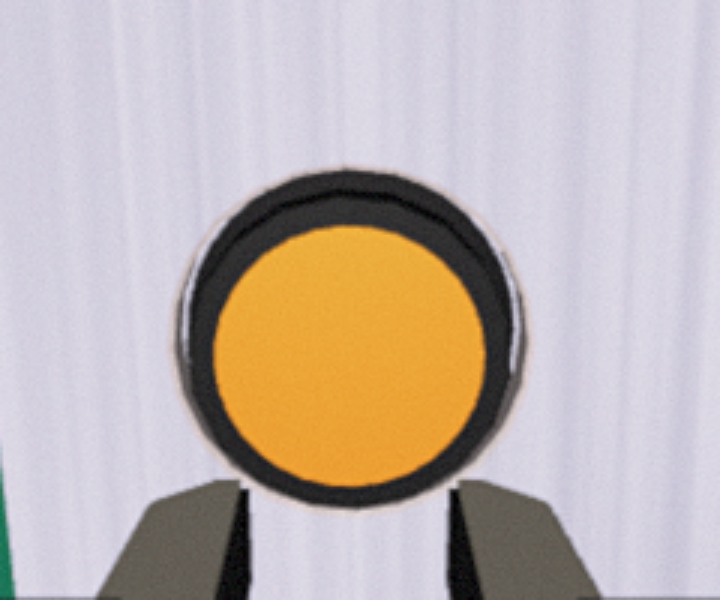

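jog_arm(plan="-0.0003 0.001 0 0 0 0 -0.35;-0.0003 0.001 0 0 0 0 -0.35;-0.0003 0.001 0 0 0 0 -0.35;-0.0003 0.001 0 0 0 0 -0.35;0 0 0 0 0 0 -0.35;0.0005 -0.002 0 0 0 0 -0.35;0.002 -0.008 0 0 0 0 -0.35;0.002 -0.008 0 0 0 0 -0.35;0 0 0 0 0 0 -0.35")

```text
time: 7.4
tcp_pos: [0.5455, -0.0651, 0.0354]
eef_rot: [1.041, 1.307, -1.041]
contact_force: [0.4, -0.2, 0.2]
width: 0.329
```

Run:
```python
from h import *
o=robot.observe();np.save("w6.npy",np.r_[o["tcp_pos"],o["eef_rot"]])
im=vision.capture("wrist");cv2.imwrite("pics/w6.png",im)
print(o["time"],o["tcp_pos"],o["width"],o["contact_force"])
meas(im,cam("wrist",stw("w6.npy")))
cv2.imwrite("pics/w6c.png",cv2.resize(im[80:280,200:440],None,fx=3,fy=3))
```

```text
7.4 [ 0.54546727 -0.06510857  0.03538384] 0.3290968255317331 [ 0.43229669 -0.19125742  0.19462611]
amber [315.2 202.3] ell [315.2 202.3] [90.9 92.3] 6608 [ 0.5362 -0.0192  0.04  ]
redarm [496.9 129.8] ell [499.4 123.4] [ 87.3 202.2] 6275 [0.6009 0.028  0.038 ]
redarm [545.9  59.5] ell [545.9  59.5] [40.1 47.6] 1498 [0.6101 0.0542 0.038 ]
dark [131.6 111.3] ell [132.8  99.7] [ 40.6 230.5] 4493 [0.4538 0.004  0.03  ]
dark [316.1 188. ] ell [315.4 197.4] [111.8 116.7] 3405 [ 0.5362 -0.0188  0.03  ]
dark [316.1 348.7] ell [316.  369.1] [159.8 192.5] 2696 [ 0.5558 -0.1035  0.03  ]
dark [151.5 394. ] ell [196.1 426.3] [220.5 467.6] 21285 [ 0.5021 -0.1512  0.03  ]
dark [483.6 382.2] ell [484.1 380.6] [147.3 305.3] 18264 [ 0.6404 -0.0911  0.03  ]
dark [527.5 477.3] ell [527.6 477.2] [ 13.9 232.7] 797 [ 0.6845 -0.1442  0.03  ]
```

View pics/w6c.png

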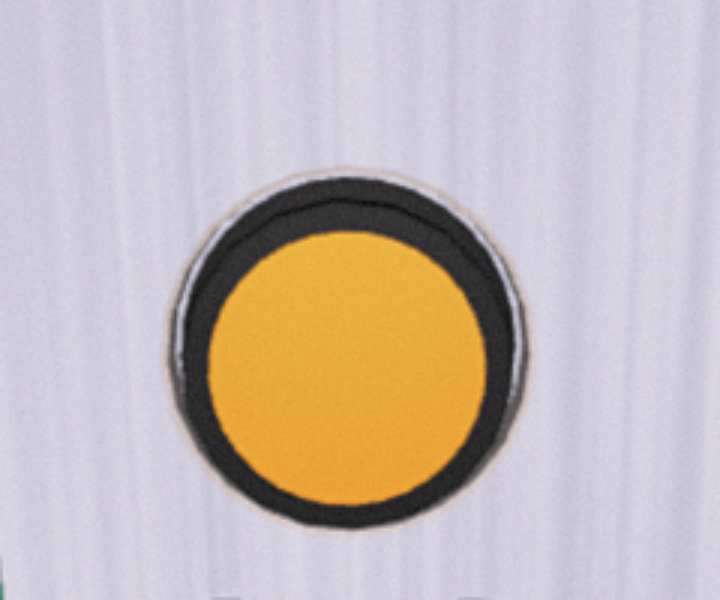

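```bash
cat >> h.py <<'E'
def win(im,C,z):
    H,S,V=cv2.split(cv2.cvtColor(im,cv2.COLOR_BGR2HSV))
    k=max(blobs((H>8)&(H<25)&(S>150)&(V>150),500),key=lambda b:b[1])[2]
    cs=max(cv2.findContours(k.astype(np.uint8),0,1)[0],key=cv2.contourArea)[:,0]
    P=np.array([ray(C,c,z)[:2] for c in cs])*1000
    e=cv2.fitEllipse(P.astype(np.float32)); return np.round(e[0],1),np.round(e[1],2),round(e[2],0)
E
python3 - <<'E'
from h import *
for w,z in (("w1",.04),("w2",.04),("w3",.04),("w4",.04),("w5",.03),("w6",.03)):
    print(w,win(cv2.imread(f"pics/{w}.png"),cam("wrist",stw(w+".npy")),z))
im=vision.capture("side");cv2.imwrite("pics/s6.png",cv2.resize(im[215:310,280:360],None,fx=6,fy=6,interpolation=cv2.INTER_CUBIC))
E
```

```text
w1 (array([ 555.3, -103.3]), array([40.42, 40.65]), 2.0)
w2 (array([ 555.5, -103.8]), array([40.41, 40.54]), 28.0)
w3 (array([545.9, -54.8]), array([40.51, 40.56]), 177.0)
w4 (array([537.3, -22.7]), array([39.77, 41.21]), 13.0)
w5 (array([536.7, -21.6]), array([40.46, 40.56]), 65.0)
w6 (array([536.7, -21.6]), array([40.4 , 40.52]), 62.0)
```

View pics/s6.png

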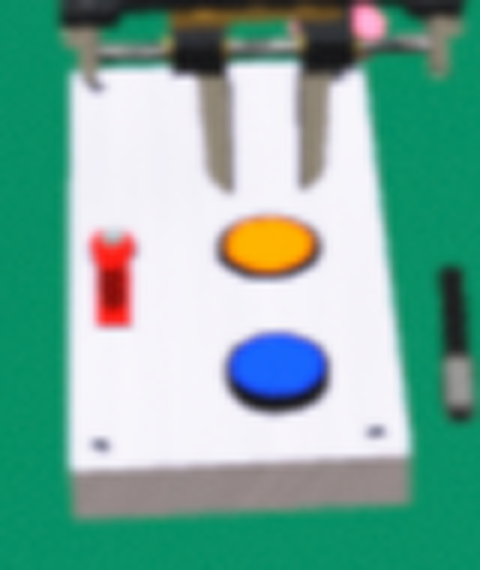

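Run:
```python
from h import *
C=cam("wrist",stw("w6.npy"));piv=np.array([.6098,-.0021])
k=ray(C,(545.9,59.5),.066);v=k[:2]-piv
C1=cam("wrist",stw("w1.npy"));k1=ray(C1,(412,116),.066)
print(k,k1,np.hypot(*v),np.degrees(np.arctan2(v[1],v[0]))-104.2)
im=cv2.imread("pics/w6.png");H,S,V=cv2.split(cv2.cvtColor(im,cv2.COLOR_BGR2HSV))
m=(S<60)&(V>90)&(V<175);m[:,:470]=0;m[:,530:]=0
for c,a,_ in blobs(m,100): print(c,a,ray(C,c,.038))
th0=np.arctan2(v[1],v[0]);o=robot.observe()["tcp_pos"];print("to knob",k[:2]-o[:2])
a=np.arange(19)*np.radians(5)+th0
P=piv+.05*np.c_[np.cos(a),np.sin(a)];print(np.diff(P,axis=0).round(4).tolist())
```

```text
[0.59618783 0.04654517 0.066     ] [0.59660713 0.04672491 0.066     ] 0.05051380121915989 1.432987702833131
(np.float64(496.33), np.float64(200.74)) 610 [ 0.61049339 -0.0018868   0.038     ]
to knob [0.05122114 0.11054593]
[[-0.0041, -0.0014], [-0.004, -0.0017], [-0.0038, -0.0021], [-0.0037, -0.0024], [-0.0034, -0.0027], [-0.0032, -0.003], [-0.0029, -0.0032], [-0.0026, -0.0035], [-0.0023, -0.0037], [-0.002, -0.0039], [-0.0016, -0.004], [-0.0013, -0.0042], [-0.0009, -0.0043], [-0.0005, -0.0043], [-0.0001, -0.0044], [0.0002, -0.0044], [0.0006, -0.0043], [0.001, -0.0042]]
```

jog_arm(plan="0 0 0.012 0 0 0 -0.44;0 0 0.025 0 0 0 -0.44;0 0 0.025 0 0 0 -0.44;0 0 0.013 0 0 0.015 -0.44;0.006 0.0135 0 0 0 0.015 -0.44;0.009 0.02 0 0 0 0.015 -0.44;0.009 0.02 0 0 0 0 -0.44;0.009 0.02 0 0 0 0 -0.44;0.009 0.02 0 0 0 0 -0.44;0.006 0.013 0 0 0 0 -0.44;0.003 0.005 0 0 0 0 -0.44;0 0 0 0 0 0 -0.44;0 0 0 0 0 0 -0.44")

```text
time: 8.58
tcp_pos: [0.5957, 0.0478, 0.1101]
eef_rot: [1.006, 1.326, -1.007]
contact_force: [-0.0, -0.4, -0.7]
width: 0.278
```

Run:
```python
from h import *
o=robot.observe();np.save("w7.npy",np.r_[o["tcp_pos"],o["eef_rot"]])
im=vision.capture("wrist");cv2.imwrite("pics/w7.png",im)
print(o["time"],o["tcp_pos"],o["width"],o["contact_force"],R.from_rotvec(o["eef_rot"]).as_matrix()[:,1])
C=cam("wrist",stw("w7.npy"));print(proj(C,[.5964,.0466,.066]),proj(C,o["tcp_pos"]))
meas(im,C)
```

```text
8.5833 [0.59567351 0.04780859 0.11006732] 0.27772172886544855 [-4.26137076e-05 -4.12305646e-01 -7.35165312e-01] [ 9.63054386e-01  2.69306481e-01 -5.18590716e-04]
[313.87261553 269.96425779] [312.57620031 300.7443636 ]
amber [204.3 307.4] ell [205.  316.5] [50.  58.8] 1340 [ 0.538  -0.0138  0.04  ]
blue [193.1 169.7] ell [193.1 169.7] [66.2 72.3] 3777 [0.5125 0.0792 0.04  ]
redarm [314.4 282.8] ell [315.  282.2] [ 45.6 114. ] 2225 [0.602  0.0285 0.038 ]
dark [199.5 166.1] ell [195.  168.6] [79.9 85.3] 1391 [0.5107 0.0784 0.03  ]
dark [ 92.2 243.7] ell [ 92.  232.5] [ 25.2 166.6] 2026 [0.4539 0.0199 0.03  ]
dark [162.1 382. ] ell [137.6 360.6] [203.9 290.4] 20449 [ 0.4966 -0.0668  0.03  ]
dark [316.4 342.2] ell [316.5 403.6] [144.9 266.1] 1944 [ 0.6299 -0.0675  0.03  ]
dark [472.4 380.8] ell [475.1 378.7] [137.8 323.9] 18463 [ 0.7352 -0.0159  0.03  ]Traceback (most recent call last):
  File "<stdin>", line 6, in <module>
  File "h.py", line 26, in meas
    e=cv2.fitEllipse(cv2.convexHull(cs)); ctr=e[0]
cv2.error: OpenCV(4.12.0) /io/opencv/modules/imgproc/src/shapedescr.cpp:361: error: (-201:Incorrect size of input array) There should be at least 5 points to fit the ellipse in function 'fitEllipseNoDirect'
```

View pics/w7.png

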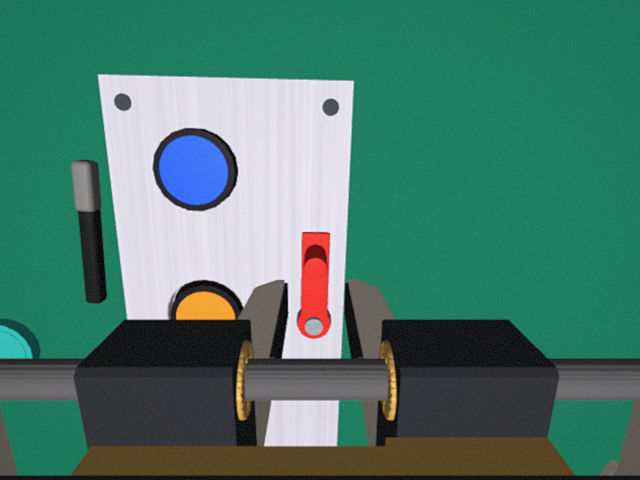

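jog_arm(plan="0.0005 -0.001 -0.01 0 0 0 -0.44;0 0 -0.018 0 0 0 -0.44;0 0 -0.018 0 0 0 -0.44;0 0 -0.012 0 0 0 -0.44;0 0 -0.003 0 0 0 -0.44;0 0 0 0 0 0 -0.44;0 0 0 0 0 0 -0.44")

```text
time: 9.22
tcp_pos: [0.5965, 0.0469, 0.0495]
eef_rot: [1.007, 1.325, -1.007]
contact_force: [-0.3, 0.3, -0.3]
width: 0.282
```

jog_arm(plan="-0.0041 -0.0014 0 0 0 0.0873 -0.44;-0.004 -0.0017 0 0 0 0.0873 -0.44;-0.0038 -0.0021 0 0 0 0.0873 -0.44;-0.0037 -0.0024 0 0 0 0.0873 -0.44;-0.0034 -0.0027 0 0 0 0.0873 -0.44;-0.0032 -0.003 0 0 0 0.0873 -0.44;-0.0029 -0.0032 0 0 0 0.0873 -0.44;-0.0026 -0.0035 0 0 0 0.0873 -0.44;-0.0023 -0.0037 0 0 0 0.0873 -0.44;-0.002 -0.0039 0 0 0 0.0873 -0.44;0 0 0 0 0 0 -0.44")

```text
time: 10.13
tcp_pos: [0.5652, 0.0192, 0.0507]
eef_rot: [0.331, 1.543, -0.331]
contact_force: [-0.1, 0.9, 0.8]
width: 0.281
```

Run:
```python
from h import *
o=robot.observe()
im=vision.capture("wrist");cv2.imwrite("pics/w8.png",im)
print(o["time"],o["tcp_pos"],o["contact_force"],R.from_rotvec(o["eef_rot"]).as_matrix()[:,1],o["q"])
```

```text
10.1333 [0.56521284 0.01923044 0.05069072] [-0.14643824  0.87229582  0.84234964] [4.09474924e-01 9.12320993e-01 8.32020037e-04] [-5.66615579e-02  1.80765573e-01  1.75091657e+00  2.34699590e-05
  1.20763830e+00 -1.20558671e+00]
```

View pics/w8.png

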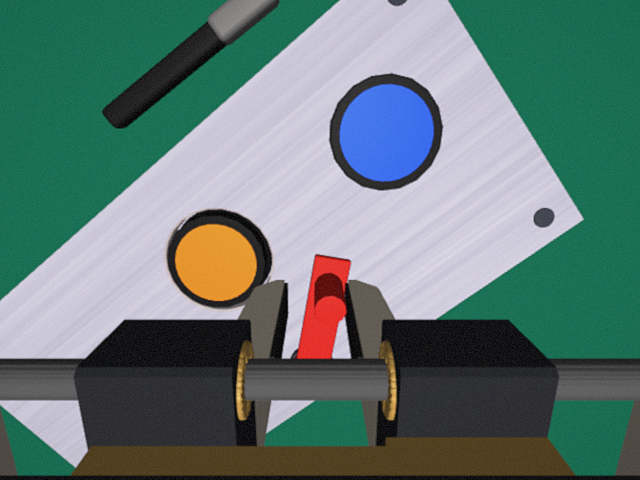

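jog_arm(plan="-0.0016 -0.004 0 0 0 0.0873 -0.44;-0.0013 -0.0042 0 0 0 0.0873 -0.44;-0.0009 -0.0043 0 0 0 0.0873 -0.44;-0.0005 -0.0043 0 0 0 0.0873 -0.44;-0.0001 -0.0044 0 0 0 0.0873 -0.44;0.0002 -0.0044 0 0 0 0.0873 -0.44;0.0006 -0.0043 0 0 0 0.0873 -0.44;0.001 -0.0042 0 0 0 0.0873 -0.44;0 0 0 0 0 0 -0.44")

```text
time: 10.93
tcp_pos: [0.5624, -0.0149, 0.0498]
eef_rot: [-0.215, 1.559, 0.214]
contact_force: [0.5, -0.8, 0.1]
width: 0.277
```

jog_arm(plan="0.0002 -0.001 0 0 0 0 -0.44;0.0002 -0.001 0 0 0 0 -0.44;0.0002 -0.001 0 0 0 0 -0.44;0 0 0 0 0 0 -0.44")

```text
time: 11.27
tcp_pos: [0.5626, -0.0174, 0.0494]
eef_rot: [-0.213, 1.56, 0.212]
contact_force: [-0.1, 0.1, 0.4]
width: 0.276
```

```bash
cat > ck.py <<'E'
from h import *
import sys
o=robot.observe();n=sys.argv[1];np.save(n+".npy",np.r_[o["tcp_pos"],o["eef_rot"]])
im=vision.capture("wrist");cv2.imwrite(f"pics/{n}.png",im)
piv=np.array([.6100,-.0021]);v=o["tcp_pos"][:2]-piv
print(o["time"],o["tcp_pos"],o["contact_force"],"tcp ang",(np.degrees(np.arctan2(v[1],v[0]))%360)-104.2,np.hypot(*v))
E
python3 ck.py w9
```

```text
11.2667 [ 0.56263455 -0.01743678  0.0493702 ] [-0.11262124  0.10053712  0.41519006] tcp ang 93.74178792097068 0.04978656945688762
```

View pics/w9.png

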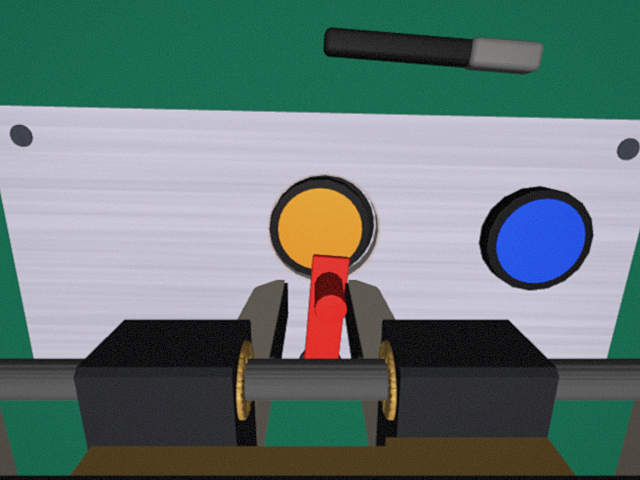

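jog_arm(plan="0.0003 -0.001 0 0 0 0.02 -0.44;0.0003 -0.001 0 0 0 0.02 -0.44;0.0003 -0.001 0 0 0 0.02 -0.44;0 0 0 0 0 0 -0.44")

```text
time: 11.65
tcp_pos: [0.5634, -0.0203, 0.0492]
eef_rot: [-0.262, 1.555, 0.263]
contact_force: [0.9, 2.1, 0.6]
width: 0.281
```

jog_arm(plan="0.0002 -0.001 0 0 0 0 -0.44;0 0 0 0 0 0 -0.44")

```text
time: 11.82
tcp_pos: [0.5634, -0.0206, 0.0491]
eef_rot: [-0.26, 1.555, 0.262]
contact_force: [0.5, 6.5, 2.2]
width: 0.281
```

jog_arm(plan="0.0002 -0.0008 0 0 0 0 -0.44;0 0 0 0 0 0 -0.44")

```text
time: 11.98
tcp_pos: [0.5634, -0.0207, 0.0491]
eef_rot: [-0.259, 1.555, 0.263]
contact_force: [-0.3, 8.6, 1.8]
width: 0.282
```

```bash
python3 ck.py w10
```

```text
11.9833 [ 0.56340164 -0.02074573  0.0490697 ] [-0.27636101  8.55884539  1.82153513] tcp ang 97.60817792121513 0.05019034395932393
```

View pics/w10.png

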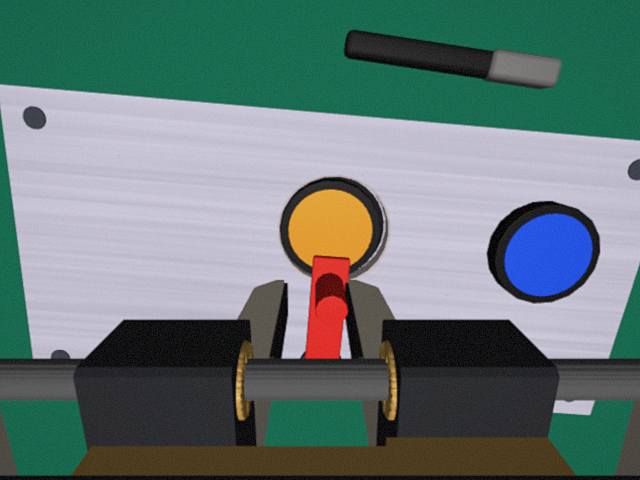

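jog_arm(plan="-0.0009 0.0037 0 0 0 0 -0.44;-0.0009 0.0036 0 0 0 0 -0.44;0 0 0 0 0 0 -0.44;0 0 0 0 0 0 -0.44")

```text
time: 12.37
tcp_pos: [0.5617, -0.0151, 0.0491]
eef_rot: [-0.262, 1.555, 0.261]
contact_force: [0.6, -0.4, 0.3]
width: 0.282
```

jog_arm(plan="0 0 0.01 0 0 0 -0.44;0 0 0.025 0 0 0 -0.44;0 0 0.035 0 0 0 -0.44;0 0 0.035 0 0 0 -0.44;0 0 0.035 0 0 0 -0.44;-0.01 0.01 0.025 0 0 0 -0.44;-0.02 0 0.01 0 0 0 -0.44;-0.025 0 0 0 0 0 -0.44;-0.025 0 0 0 0 0 -0.44;-0.012 0 0 0 0 0 -0.44;0 0 0 0 0 0 -0.44;0 0 0 0 0 0 -0.44")

```text
time: 13.37
tcp_pos: [0.4701, -0.0052, 0.2252]
eef_rot: [-0.261, 1.553, 0.26]
contact_force: [-0.6, -0.1, 0.5]
width: 0.281
```

```bash
python3 ck.py w11
python3 - <<'E'
from h import *
im=vision.capture("side");cv2.imwrite("pics/s11.png",cv2.resize(im[215:310,280:360],None,fx=6,fy=6,interpolation=cv2.INTER_CUBIC))
E
```

```text
13.3667 [ 0.47011459 -0.00522849  0.22519469] [-0.64022183 -0.06124532  0.45081323] tcp ang 77.08118748727678 0.13992038848690047
```

View pics/w11.png

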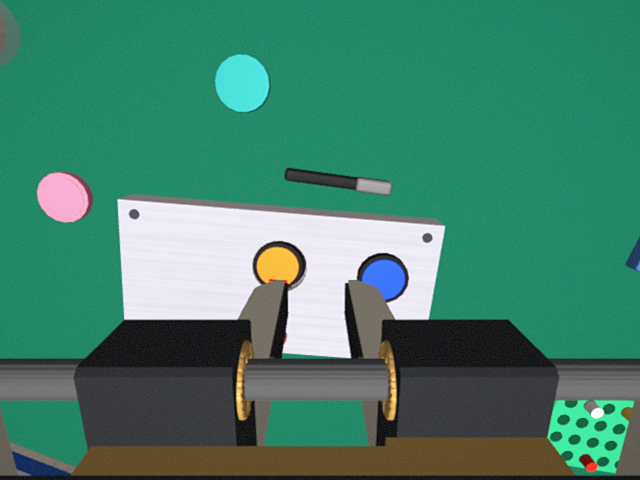

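View pics/s11.png

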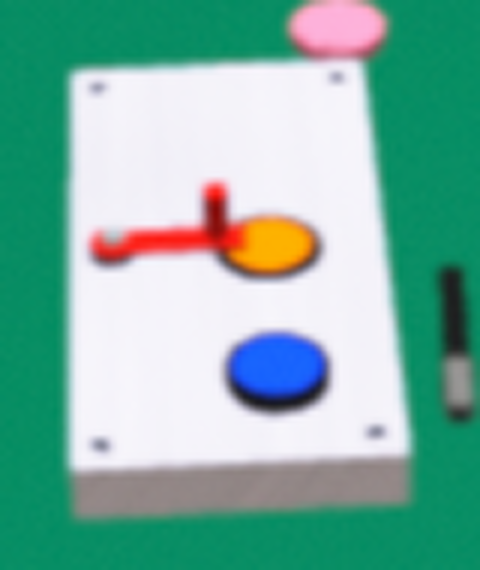

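jog_arm(plan="0 0.015 0.01 0 0 0 -0.44;0 0.03 0.01 0 0 0 -0.44;0 0.03 0 0 0 0 -0.44;0 0.03 0 0 0 0 -0.44;0 0.03 0 0 0 0 -0.44;0 0.03 0 0 0 0 -0.44;0 0.03 0 0 0 0 -0.44;0 0.03 0 0 0 0 -0.44;0 0.03 0 0 0 0 -0.44;0 0.015 0 0 0 0 -0.44;0 0 0 0 0 0 -0.44;0 0 0 0 0 0 -0.44")

```text
time: 14.47
tcp_pos: [0.4701, 0.2656, 0.2435]
eef_rot: [-0.263, 1.556, 0.262]
contact_force: [-0.9, -0.9, -0.6]
width: 0.282
```

Run:
```python
from h import *
im=vision.capture("top");cv2.imwrite("pics/t12.png",cv2.resize(im[190:310,235:435],None,fx=4,fy=4,interpolation=cv2.INTER_CUBIC))
C=cam("top");H,S,V=cv2.split(cv2.cvtColor(im,cv2.COLOR_BGR2HSV))
r=np.zeros_like(H,bool);r[190:300,235:395]=1
for n,m,z in [("amber",(H>8)&(H<25)&(S>130)&(V>120)&r,.03),("blue",(H>105)&(H<130)&(S>150)&r,.04)]:
    for c,a,_ in blobs(m,15): print(n,c,a,ray(C,c,z).round(4))
print(robot.observe()["contact_force"],robot.observe()["tcp_pos"])
```

```text
amber (np.float64(318.11), np.float64(255.03)) 223 [ 0.5345 -0.0251  0.03  ]
blue (np.float64(274.66), np.float64(265.45)) 213 [0.5116 0.0762 0.04  ]
[ 0.31158846 -0.52425545  1.19122829] [0.47015986 0.26483036 0.24365568]
```

View pics/t12.png

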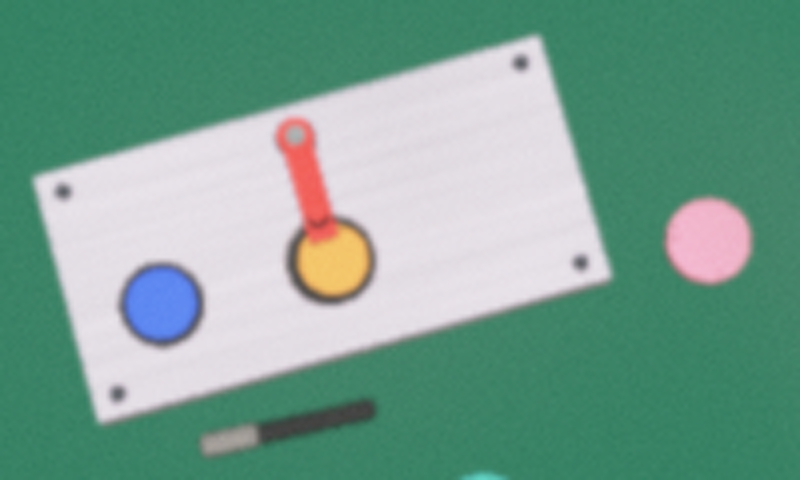

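```bash
python3 -c "
from station import robot;print(robot.hand_in())"
```

```text
the job is handed in; nothing more can be done
None
```

The amber filter is in the recess and the red clip is turned over it. I handed the job in at about 14.5 s, with the arm clear of everything. No verdict is reported at hand-in.

- **Filter:** I pushed it across the deck between two part-open fingers, without gripping it, until it dropped in. With its top taken at deck height, the wrist picture measured its window as a 40.4 × 40.5 mm circle. It measured about the same (40.4 × 40.6 mm) lying flat on the deck, so it is flat and flush. That was before the clip was turned. It sat about 1 mm off the recess centre, within its 2 mm play.
- **Clip:** I pushed it by its post through about 90° until it stopped moving and the force rose to about 8.6 N. I then backed off and lifted away. In the last top and side pictures its tip lies over the filter's rim, and its arm is parallel to the plate's x to within about 1.5°, read by eye.
- **Other things:** The blue filter is within 0.2 mm of where it was in the first top picture. The pen and the pink disc also look unmoved in the last top picture. I made no after-picture check of the tube rack, tip box, plate cases or bottle; no move went close to them.
- **Disagreement:** The top and wrist cameras differed by 3 to 4 mm in y. I went by the wrist camera, and the contacts agreed with it.

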